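Clamp the dish on the shaker

TASK

Clamp the petri dish on the bench shaker ready for shaking: with closed fingers, gently push the clamp strap round over the dish until it rests against its stop, and then push the cam lever on the strap all the way down so that the foot presses on the dish. Only push with the outside or the tips of the fingers: do not touch or lift the dish, and leave the two vials on the shaker and the things on the bench where they stand.

Things in the scene. Friction and masses are not known exactly. Their poses are not given: they have to be found in the camera images.
- shaker: fixed bench shaker: white housing, dark rubber-topped platform 170 (x) x 210 (y) mm, top 60 mm above the bench. Origin: centre of its underside; z up, x to its rear. The dish lies in mid-platform between four 10 mm pins. Clamp pivot post at x 0, y +80 mm; at y -68 mm the strap's rest (top 87 mm above the bench) with the end stop (94 mm) on its +x side.
- strap (a joint): strap angle about its upright pivot, rad: 0 = over the dish, at the stop (strap along the shaker's -y from the pivot); grows clockwise seen from above (1.57 = along the shaker's -x). Starts at 0.9 to 1.3, stays where left; 1 N at the flange moves it. Flat steel bar 20 mm wide, reaching 155 mm from the pivot, underside 88, top 95 mm above the bench.
- strap_pivot (a point): on the upright pivot axis of the strap, at the strap's top face, 95 mm above the bench; the nut round it reaches 102 mm above the bench.
- strap_flange (a point): middle of the outer face, the one to push, of the upright flange along the strap's free end: 42 mm long, centred 132 mm from the pivot axis, 10 mm off the strap's middle line on the side away from the stop, 88 to 115 mm above the bench. Pushing square to it swings the strap over the dish. Turns with the strap.
- cam_lever (a joint): angle of the cam lever, rad: 0 = released, sticking up at 48 degrees; grows as it is pushed down; 0.70 = all the way down, 8 degrees above level, at its stop. Starts between 0 and 0.1, stays where it is left; needs up to about 10 N downward near its end.
- lever_hinge (a point): level hinge axis of the cam lever, in the middle of the strap, 80 mm from the pivot axis and 104 mm above the bench. The axis runs across the strap; the lever points from it towards the strap's pivot. Turns with the strap.
- lever_end (a point): middle of the upper face of the lever's black end paddle, 53 mm along from the hinge; paddle 20 wide, 28 long, 9 mm thick. Starts about 30 mm (paddle end 39 mm) out from the hinge and 149 mm above the bench; ends 51 mm out, 119 mm above the bench. A straight downward push 36 mm from the hinge, on the pivot side, brings it all the way.
- press_foot: rubber disc, 26 mm across, under the strap below the lever's hinge. Origin: centre of its underside, 80 mm above the bench (4 mm above the dish) when released; the lever's cam drives it down onto the dish.
- dish: round clear petri dish with lid, 89 mm across, 16 mm high, loose on the shaker's platform. Origin: centre of its underside.
- vial_a: small loose white vial with a cream cap, 22 mm across, 35 mm high, standing on the rear right corner of the platform. Origin: centre of its underside.
- vial_b: small loose white vial with a light blue cap, 22 mm across, 39 mm high, standing beside the other vial. Origin: centre of its underside.
- beaker: empty glass beaker, 58 mm across, 70 mm high, loose on the bench near the left edge in front of the shaker. Origin: centre of its underside.
- pipette: micropipette, 243 mm long, 27 mm high, lying loose on the bench in front of the shaker. Origin: centre of its underside.

How it is judged:
By the outcome, as a careful person would: the job done as asked, in the order asked, and still so for the second after the job is handed in, with the robot touching nothing.
It also fails if it takes over 51 s, if anything falls off the work surface, if the arm or the gripper's body presses on something with over 40 N, if the wrist force passes 120 N, or if a joint passes its speed limit or range.

ROBOT

A 6-joint arm with a two-finger parallel gripper is mounted at the origin on a cart in front of the work surface, level with it; the furniture and walls round the work are solid. World frame = base frame: x ahead of the robot, y to its left, z up, the work surface at z = 0. Lengths are in mm, angles in rad, forces in N, time in s.
With the tool pointing down it reaches from about 325 to 775 mm from the base axis. Payload 5.5 kg.
Tool frame: the origin (TCP) lies on the centre line of the jaws, within the pads' length; the fingertips stand 17 mm ahead of it and the grasp point (between the pads) lies 2 mm behind it; y points along the fingers, z is the direction in which the jaws open and shut, and the axes are right-handed (so a half turn about y gives the same grasp; the last joint's range is limited). The gripper opens to 88 mm and grips with 3 to 60 N. Pads are 20 mm wide; open, the fingers measure 115 mm over their backs; the gripper's body (75 mm by 178 mm) begins 61 mm behind the grasp point.
Start: joints at [-1.374, 0.091, 1.231, -0, 1.82, -0.057], TCP at [150.649, -580.794, 239.631] pointing down, gripper open.
Joint ranges: [-2.87, 2.87], [-0.86, 2.18], [0.17, 2.46], [-1.51, 4.65], [0.06, 2.69], [-2.65, 2.65]. Speed limits (rad/s): [2.57, 2.57, 3.01, 3.14, 3.14, 3.14].

INTERFACE

Orientations are given as a unit quaternion [x, y, z, w].
In Python, from cell import * gives the robot as it stands. The module is installed in compiled form; this text tells all that it offers.
- The arm moves only by the shell command python3 -m jog 'ROWS'. ROWS is JSON, a list of rows, each a list of 7 numbers: the turn, a rotation vector about the tool's x, y, z in rad, then the shift along the tool's x, y, z in m, then the opening, from 0 (shut) to 1 (fully open). In form: [[ax, ay, az, dx, dy, dz, claw], ...]. A call has 1 to 10 rows; each row shifts and turns the commanded pose from where the row before left it, along the tool's axes as they then stand; what a row does not reach is not made up. A row lasts 1/8 s, in which the tool goes at most 62.5 mm and 10.7 degrees, less where a joint would pass 70% of its speed; a pose out of reach is approached as far as the arm can. A call is refused whole if a number of a shift passes 0.0625 or a number of a turn 0.188, either way. A call with a gripper value outside its range is refused whole. The fingers move at their own pace and stop on an object; the grip force is fixed at half the most. Time passes only in rows, so rows that do not move let the fingers close. It gives the time, the measured TCP pose, the force and the opening at its end, in the units of the state.
- sense(): the state, without advancing time (a new reading comes with each control period).
- camera(name): name is "side" or "top" or "wrist"; returns (picture, depth): 384x512x3 uint8, red, green, blue; 384x512 float32, mm along the optical axis (not along the pixel's ray), 0 where there is no reading.
- camera_info(name): a dict with "fx", "fy", "cx", "cy" (pixels), "R" (3x3) and "t" (3): a world point X has camera coordinates R X + t. Camera axes: x right, y down, z forward; pixel columns grow to the right and rows downward; lengths in mm; the calibration is good to about 2 mm. A picture is of the moment at which its call begins: read the wrist's pose just before it. camera_info takes no time and is no camera call; for the wrist camera it gives the pose at the moment of the call.
- hand_in(): hands the job in, once; it reports no verdict.
Trained networks look in the newest picture that a camera, given by its name, has taken for a name from the list of things; names that differ only in an ending like _2 or _b are one class to them, and where a whole thing is asked for, a point or a joint stands for the part that bears it (a point fixed in the world has none). Each returns a list of dicts, best first, with "confidence" (0 to 1); they miss things now and then, are a little off and sometimes report something else, mostly with a low value. They report only what shows in the picture. A call takes as long as a camera call.
- boxes_of(camera, target): "centre" ([row, column] in pixels, amid what is visible of it).
The state is a dict: "t": time; "q": joint angles; "joint_vel": joint speeds; "joint_efforts": joint torques, N m; "ee_pos": TCP position; "tool_rot": TCP orientation; "wrist_force": force on the tool from outside, world axes, zero at the start; "ft_torque": the same for the moment, N m; "width": opening from 0.0 (shut) to 1.0 (fully open).
Only numpy, scipy, OpenCV 4.12 (cv2) and the standard library are available. Lean on these libraries where they do the work, as an engineer would, in place of code of your own. Each camera call takes 0.05 s, during which the arm holds its last target.

## Working session

There is one attempt and no reset: what is moved stays moved. The work goes in short steps, Python scripts to look and compute and a shell command to move; the robot and the scene stay as the last step left them, time stands still between calls to the robot, and variables do not carry over. Pictures are saved under pics/ and viewed, and the job is handed in when it is done.

```bash
mkdir -p pics; python3 - <<'E'
from cell import *
import cv2,numpy as np
s=sense();print(s)
for c in ("side","top","wrist"):
    p,d=camera(c);cv2.imwrite(f"pics/{c}0.png",p[:,:,::-1]);np.savez(f"{c}0.npz",p=p,d=d)
    i=camera_info(c);print(c,i)
    if c!="wrist":
        for n in ("strap_pivot","strap_flange","lever_hinge","lever_end","dish","vial_a","beaker","pipette","shaker"):
            for b in boxes_of(c,n)[:2]:
                r,k=b["centre"];z=d[int(r),int(k)]
                X=np.array(i["R"]).T@(np.array([(k-i["cx"])/i["fx"]*z,(r-i["cy"])/i["fy"]*z,z])-np.array(i["t"]))
                print(n,[round(r),round(k)],round(b["confidence"],2),X.round())
E
```

```text
{'t': 0.0, 'q': array([-1.37370590e+00,  9.18661172e-02,  1.23186794e+00, -4.29327126e-05,
        1.81982616e+00, -5.67274092e-02]), 'joint_vel': array([-8.65628842e-04, -6.66827977e-04,  4.00037639e-04,  2.51540018e-05,
       -5.09428840e-04,  1.16481942e-03]), 'joint_efforts': array([ 7.35089579e-04, -4.46456158e+01, -4.06442142e+01,  6.98970677e-02,
        2.94335873e-02, -1.14987270e-04]), 'ee_pos': array([ 150.57672349, -580.51908644,  238.5126575 ]), 'tool_rot': array([-0.08955718,  0.70211316, -0.70072737,  0.08943027]), 'wrist_force': array([-0.0921841 ,  0.05517501,  0.53013365]), 'ft_torque': array([-0.0092697 , -0.01143345, -0.02560849]), 'width': 1.0010183562255361}
side {'fx': 488.51267277936586, 'fy': 488.51267277936586, 'cx': 262.3726720265116, 'cy': 193.29438033290998, 'R': array([[ 0.99760442, -0.06683296, -0.01785458],
       [-0.04959046, -0.51096666, -0.8581689 ],
       [ 0.04823087,  0.8569985 , -0.51305688]]), 't': array([-498.00940642,  160.4839965 , 1001.95330722])}
strap_pivot [184, 263] 0.71 [511. 133. 102.]
strap_flange [182, 263] 0.81 [512. 139. 104.]

[... 819 characters left out ...]
 0.87 [510. 149. 122.]
lever_end [181, 231] 0.59 [530. 151. 144.]
dish [190, 235] 0.74 [513. 143. 120.]
dish [178, 250] 0.61 [543. 113.  62.]
vial_a [142, 306] 0.63 [618. -13.  93.]
beaker [251, 200] 0.6 [378. 235.  26.]
beaker [246, 348] 0.54 [ 384. -107.   27.]
pipette [245, 342] 0.62 [388. -94.  26.]
shaker [177, 247] 0.91 [546. 122.  56.]
wrist {'fx': 287.71033525830745, 'fy': 287.71033525830745, 'cx': 253.95102049198104, 'cy': 189.4012783097389, 'R': array([[ 2.51647175e-01, -9.67818986e-01, -3.31899615e-04],
       [-9.29739301e-01, -2.41841118e-01,  2.77664736e-01],
       [-2.68809470e-01, -6.95649663e-02, -9.60677982e-01]]), 't': array([-600.74152668,  -34.64241832,  389.43192363])}
```

```bash
python3 - <<'E'
import cv2
a=cv2.imread("pics/top0.png")[80:290,150:400];cv2.imwrite("pics/top0c.png",cv2.resize(a,None,fx=3,fy=2.85,interpolation=cv2.INTER_CUBIC)[:598])
a=cv2.imread("pics/side0.png")[110:310,150:400];cv2.imwrite("pics/side0c.png",cv2.resize(a,None,fx=3,fy=3,interpolation=cv2.INTER_CUBIC))
E
```

```text
(no output)
```

View pics/top0c.png

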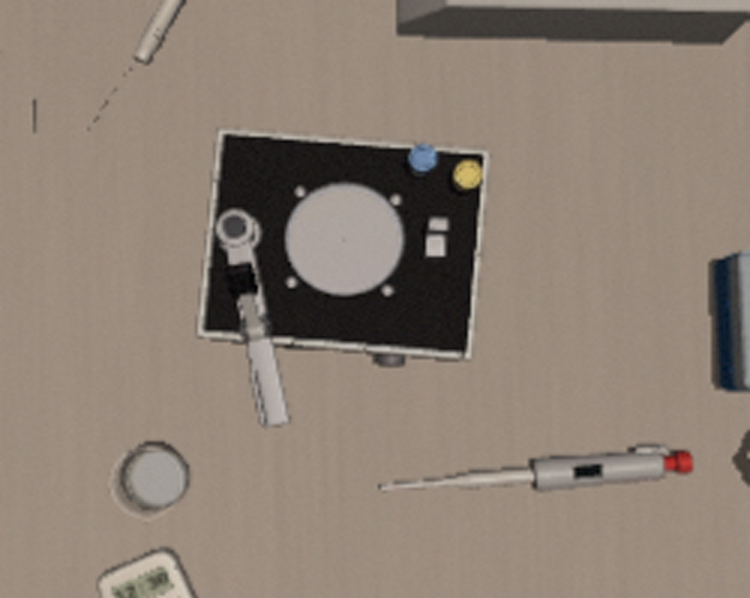

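View pics/side0c.png

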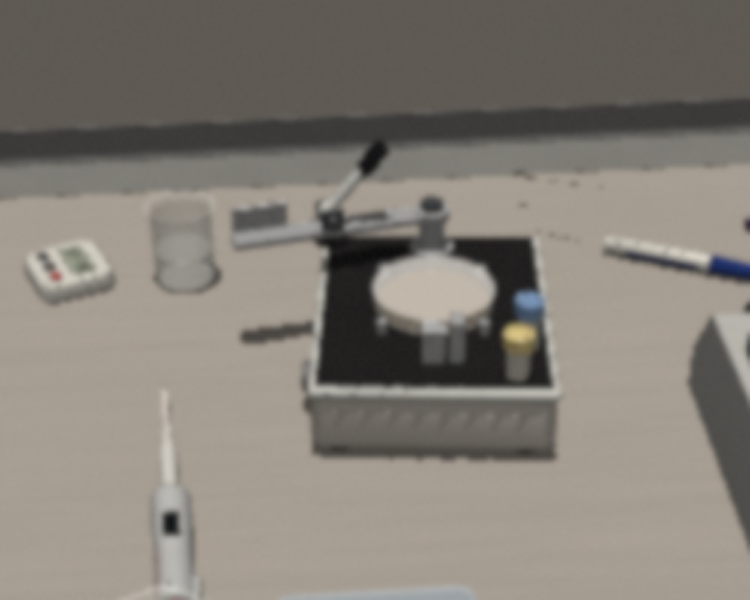

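The top view shows the nut at crop (235,227), the strap running forward to (275,422), the dish at mid-platform, and the rest and stop at (437,237). The beaker, at (152,478), is left of the strap end. The flange is on the strap's left (far) side, and the lever sticks up.

```bash
cat > h.py <<'E'
from cell import *
import numpy as np,cv2
def ray(c,r,k,h):
    i=camera_info(c);R=np.array(i["R"]);t=np.array(i["t"])
    o=-R.T@t;d=R.T@np.array([(k-i["cx"])/i["fx"],(r-i["cy"])/i["fy"],1]);return o+d*(h-o[2])/d[2]
def proj(c,X):
    i=camera_info(c);Y=np.array(i["R"])@X+np.array(i["t"]);return i["fy"]*Y[1]/Y[2]+i["cy"],i["fx"]*Y[0]/Y[2]+i["cx"]
def cloud(c,d):
    i=camera_info(c);v,u=np.mgrid[:384,:512]
    P=np.stack([(u-i["cx"])/i["fx"]*d,(v-i["cy"])/i["fy"]*d,d],-1)-np.array(i["t"])
    return P@np.array(i["R"])
E
python3 - <<'E'
from h import *
C=lambda x,y,h:ray("top",80+y/2.85,150+x/3,h)
cs=[C(x,y,60) for x,y in((221,131),(487,152),(467,357),(200,336))]
print("corners",[c.round(1) for c in cs], "ctr",np.mean(cs,0))
print("left edge ang",[np.degrees(np.arctan2(*(b-a)[[1,0]])) for a,b in((cs[3],cs[0]),(cs[2],cs[1]),(cs[1],cs[0]),(cs[2],cs[3]))])
print("nut",C(235,227,102),"dish",C(344,239,76),"strapend",C(275,424,95))
print("rest",C(436,246,87),"stop",C(438,224,94),"vials",C(423,157,99),C(467,174,95))
for c in("top","side"):
    d=np.load(c+"0.npz")["d"];P=cloud(c,d)
    z=P[...,2]; m=(d>0)&(z>84)&(z<165)&(P[...,0]>330)&(P[...,0]<560)&(P[...,1]>70)&(P[...,1]<190)
    Q=P[m];print(c,len(Q))
    s=(Q[:,2]>86)&(Q[:,2]<99);S=Q[s]
    if len(S): print(S.mean(0),S.min(0),S.max(0), cv2.fitLine(S[:,:2].astype(np.float32),cv2.DIST_HUBER,0,.01,.01).ravel())
    f=Q[(Q[:,2]>103)&(Q[:,0]<460)];print("flange",len(f),f.mean(0) if len(f) else '',f.min(0) if len(f) else '',f.max(0) if len(f) else '')
    L=Q[(Q[:,2]>125)];print("lever",len(L),L.mean(0) if len(L) else '')
    b=P[(d>0)&(z>15)&(P[...,0]>330)&(P[...,0]<430)&(P[...,1]>185)&(P[...,1]<270)];print("beaker",len(b),b.min(0),b.max(0))
E
```

```text
corners [array([664.9, 171.9,  60. ]), array([642.9, -30.1,  60. ]), array([479.5, -10.4,  60. ]), array([500.2, 190.2,  60. ])] ctr [571.89027891  80.40210407  60.        ]
left edge ang [np.float64(-6.310840878697605), np.float64(-6.870212368486866), np.float64(83.78276533280088), np.float64(84.09114977999515)]
nut [580.79704186 158.9299777  102.        ] dish [573.24339373  79.89217039  76.        ] strapend [429.98650163 132.78308957  95.        ]
rest [564.79245949  12.44089555  87.        ] stop [580.89742378  11.04150028  94.        ] vials [632.28258364  20.97249934  99.        ] [619.06127762 -11.06573875  95.        ]
top 593
[480.97300317 140.96433477  94.09993022] [429.44528061 123.52707367  86.19443168] [559.17558943 165.13167793  98.47309427] [9.8870683e-01 1.4986253e-01 4.7811844e+02 1.3969821e+02]
flange 31 [445.82712576 143.80584006 113.51373349] [432.04867699 139.40695286 105.8994909 ] [459.80946463 147.9215932  116.39333344]
lever 133 [532.52810801 151.63765568 145.29506954]
beaker 523 [357.56406677 205.10419906  16.39728411] [413.3013433  259.21792465  72.9939738 ]
side 718
[491.77858935 139.1718384   93.91809061] [430.61074225 118.00522632  86.13977379] [559.72075479 162.5242912   98.96210943] [9.8749876e-01 1.5762661e-01 4.9706503e+02 1.3789836e+02]
flange 68 [445.20135071 140.52360616 110.18169718] [431.43182066 134.98256987 103.36033842] [458.68551097 145.32874081 116.92271476]
lever 106 [533.41141526 146.83879879 143.06313878]
beaker 587 [359.78520091 199.6567885   15.08166923] [415.23201546 259.03778395  71.6181569 ]
```

```bash
python3 - <<'E'
from h import *
from scipy.spatial.transform import Rotation as Ro
s=sense();R=Ro.from_quat(s["tool_rot"]).as_matrix();print(s["t"],R.round(3))
E
```

```text
1.05 [[-0.968  0.     0.251]
 [-0.251  0.    -0.968]
 [-0.    -1.    -0.   ]]
```

View pics/top0.png

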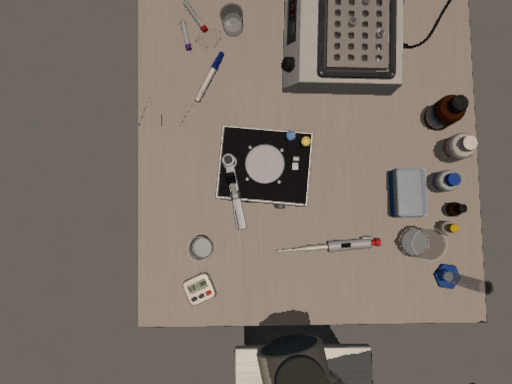

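View pics/side0.png

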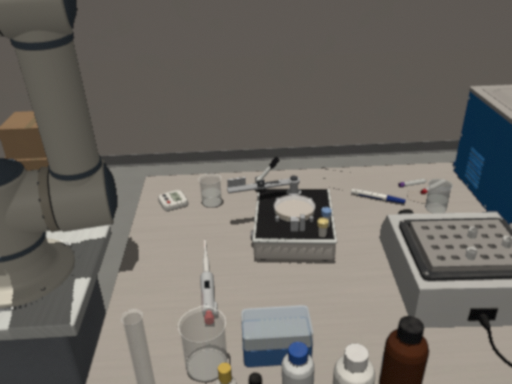

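The bench is clear between the arm and the shaker. The only tall objects are at the right edge, so I'll raise the tool first, then cross with the fingers shut.

```bash
python3 -m jog '[[0,0,0,0,-0.06,0,0],[0,0,0,-0.034,0,-0.047,0],[0,0,0,-0.034,0,-0.047,0],[0,0,0,-0.034,0,-0.047,0],[0,0,0,-0.034,0,-0.047,0],[0,0,0,-0.034,0,-0.047,0],[0,0,0,-0.034,0,-0.047,0],[0,0,0,-0.034,0,-0.047,0],[0,0,0,-0.034,0,-0.047,0],[0,0,0,-0.034,0,-0.047,0]]'
```

```text
t: 2.3
ee_pos: [340.8, -92.7, 299.9]
tool_rot: [0.089, -0.701, 0.702, -0.09]
wrist_force: [0.5, 0.2, 0.4]
width: 0.004
```

```bash
python3 -m jog '[[0,0,0,-0.034,0,-0.047,0],[0,0,0,-0.034,0,-0.047,0],[0,0,0,-0.034,0,-0.047,0],[0,0,0,-0.034,0,-0.047,0],[0,0,0,-0.033,0,-0.047,0],[0,0.1,0,0,0.05,0,0],[0,0,0,0,0,0,0]]'; python3 - <<'E'
from h import *
from scipy.spatial.transform import Rotation as Ro
p,d=camera("wrist");cv2.imwrite("pics/w1.png",p[:,:,::-1])
p,d=camera("top");cv2.imwrite("pics/t1.png",cv2.resize(p[80:290,150:400,::-1],None,fx=3,fy=2.85))
s=sense();print(s["ee_pos"],s["q"],Ro.from_quat(s["tool_rot"]).as_matrix().round(3))
E
```

```text
t: 3.18
ee_pos: [443.4, 175.4, 244.5]
tool_rot: [0.059, -0.704, 0.706, -0.052]
wrist_force: [-0.3, -0.1, 0.8]
width: 0.007
[445.14562515 175.06414578 250.79409706] [ 3.03607237e-01 -2.33738912e-01  1.52053857e+00 -7.90949843e-05
  1.85435485e+00  1.71912597e+00] [[-0.988  0.     0.155]
 [-0.155  0.    -0.988]
 [-0.    -1.     0.   ]]
```

View pics/w1.png

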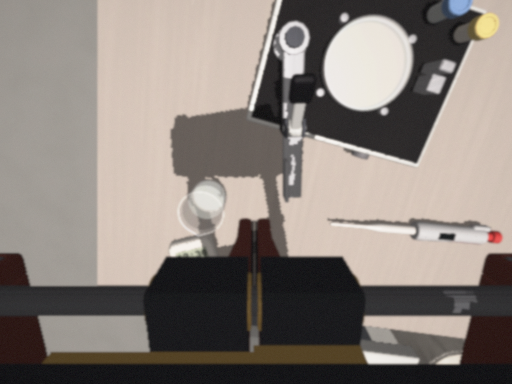

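```bash
python3 -m jog '[[0,0,0,0,0.045,0,0],[0,0,0,0,0.045,0,0],[0,0,0,0,0.045,0,0],[0,0,0,0,0,0,0],[0,0,0,0,0,0,0]]'; python3 - <<'E'
from h import *
print(sense()["ee_pos"])
p,d=camera("side");cv2.imwrite("pics/s2.png",cv2.resize(p[110:310,150:400,::-1],None,fx=3,fy=3))
E
```

```text
t: 3.9
ee_pos: [446.9, 175.5, 118.7]
tool_rot: [-0.052, 0.705, -0.705, 0.056]
wrist_force: [-1.1, -0.2, 0.4]
width: 0.004
[446.88992466 175.45113997 118.65833858]
```

View pics/s2.png

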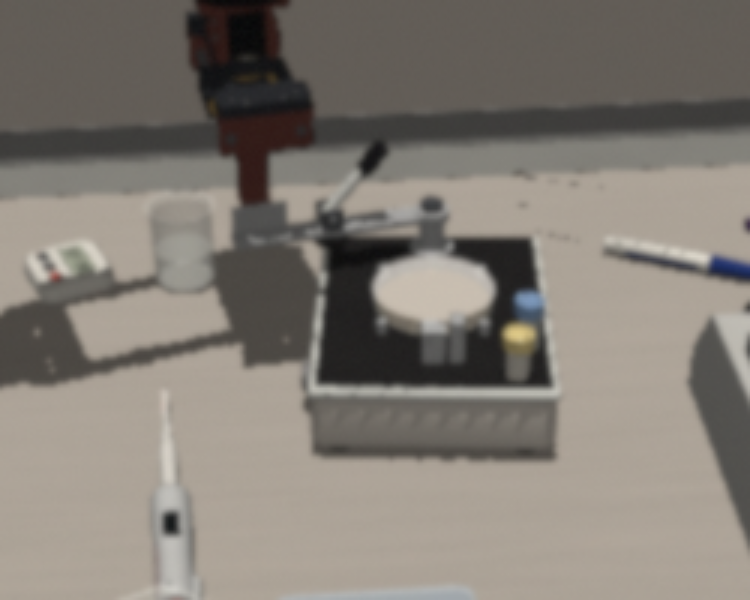

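The fingertips are behind the flange, with tips about 102 mm up and a gap of about 13 mm. I'll close the gap and start swinging.

```bash
python3 -m jog '[[0,0,0,0.001,0.003,0.008,0],[0,0,0,0.001,0,0.005,0],[0,-0.06,0,0.0012,0,0.008,0],[0,-0.06,0,0.0012,0,0.008,0],[0,-0.06,0,0.0012,0,0.008,0],[0,-0.06,0,0.0012,0,0.008,0]]'; cat > st.py <<'E'
from h import *
from scipy.spatial.transform import Rotation as Ro
s=sense();R=Ro.from_quat(s["tool_rot"]).as_matrix()
r=(s["ee_pos"]-np.array([581,159,0]));th=np.arctan2(R[1,2],R[0,2])
print("t",s["t"],"ee",s["ee_pos"].round(1),"F",s["wrist_force"].round(1),"Ftool",(R.T@s["wrist_force"]).round(1),"along,off",(r@R).round(1)[[0,2]],"tool-angle strap eq",round(np.radians(-6.4)-th,3))
E
python3 st.py
```

```text
t: 4.7
ee_pos: [448.5, 129.8, 112.2]
tool_rot: [-0.139, 0.693, -0.693, 0.139]
wrist_force: [1.2, 1.3, -0.1]
width: 0.001
t 4.7 ee [448.5 129.8 112.2] F [ 1.2  1.3 -0.1] Ftool [-1.6  0.1 -0.8] along,off [133.4 -24.2] tool-angle strap eq 1.063
```

```bash
python3 -m jog '[[0,-0.06,0,0.0012,-0.001,0.008,0],[0,-0.06,0,0.0012,-0.001,0.008,0],[0,-0.06,0,0.0012,0,0.008,0],[0,-0.06,0,0.0012,0,0.008,0],[0,-0.06,0,0.0012,0,0.008,0],[0,-0.06,0,0.0012,0,0.008,0],[0,-0.06,0,0.0012,0,0.008,0]]'; python3 st.py; python3 - <<'E'
from h import *
p,d=camera("side");cv2.imwrite("pics/s3.png",cv2.resize(p[110:310,150:400,::-1],None,fx=3,fy=3))
E
```

```text
t: 5.58
ee_pos: [471.5, 78.4, 114.0]
tool_rot: [-0.28, 0.649, -0.649, 0.28]
wrist_force: [-0.8, 0.9, -0.2]
width: 0.008
t 5.575 ee [471.5  78.4 114. ] F [-0.8  0.9 -0.2] Ftool [-0.1  0.2 -1.2] along,off [133.7 -24.6] tool-angle strap eq 0.643
```

View pics/s3.png

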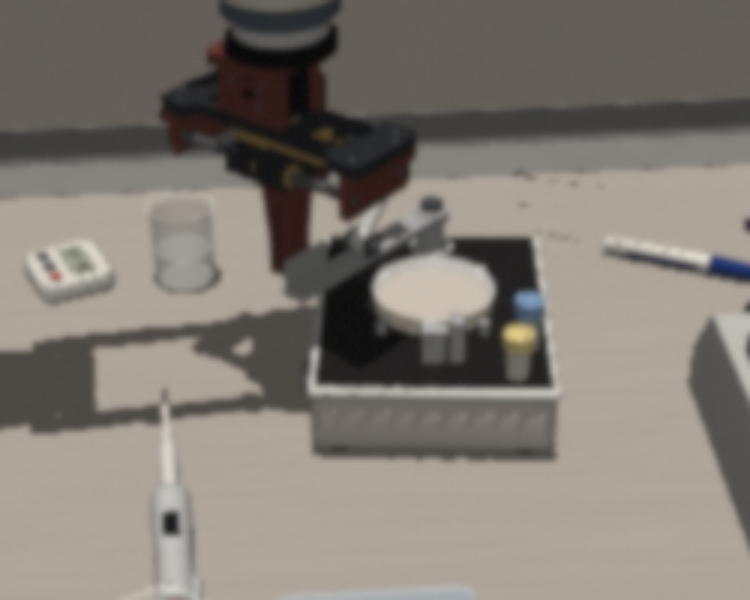

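The strap is following the fingers and the lever is clear of the gripper. I'll continue.

```bash
python3 -m jog '[[0,-0.06,0,0.0012,0,0.008,0],[0,-0.06,0,0.0012,0,0.008,0],[0,-0.06,0,0.0010,0,0.008,0],[0,-0.06,0,0.001,0,0.008,0],[0,-0.06,0,0.001,0,0.008,0],[0,-0.06,0,0.001,0,0.008,0],[0,-0.06,0,0.001,0,0.008,0],[0,-0.06,0,0.001,0,0.008,0],[0,-0.03,0,0.0005,0,0.004,0]]'; python3 st.py; python3 -m jog '[[0,-0.03,0,0.0005,0,0.004,0],[0,-0.03,0,0.0005,0,0.004,0]]';python3 st.py
```

```text
t: 6.75
ee_pos: [524.9, 36.9, 113.8]
tool_rot: [-0.435, 0.558, -0.558, 0.434]
wrist_force: [-1.7, -0.3, 0.4]
width: 0.007
t 6.75 ee [524.9  36.9 113.8] F [-1.7 -0.3  0.4] Ftool [ 0.7 -0.4 -1.6] along,off [132.2 -24.5] tool-angle strap eq 0.135
t: 7.0
ee_pos: [532.6, 34.4, 113.7]
tool_rot: [-0.452, 0.544, -0.544, 0.451]
wrist_force: [-0.8, 0.2, 0.3]
width: 0.005
t 7.0 ee [532.6  34.4 113.7] F [-0.8  0.2  0.3] Ftool [-0.  -0.3 -0.8] along,off [131.4 -24.6] tool-angle strap eq 0.074
```

```bash
python3 -m jog '[[0,-0.03,0,0.0005,0,0.004,0],[0,-0.02,0,0.0003,0,0.0026,0],[0,-0.01,0,0.0002,0,0.0013,0]]';python3 st.py;  python3 -m jog '[[0,-0.01,0,0.0002,0,0.0013,0],[0,0,0,0,0,0.001,0]]';python3 st.py
```

```text
t: 7.38
ee_pos: [540.2, 32.1, 113.6]
tool_rot: [-0.467, 0.531, -0.531, 0.467]
wrist_force: [-1.6, -0.8, 0.1]
width: 0.001
t 7.375 ee [540.2  32.1 113.6] F [-1.6 -0.8  0.1] Ftool [ 1.  -0.1 -1.5] along,off [131.  -24.5] tool-angle strap eq 0.015
t: 7.62
ee_pos: [542.4, 31.6, 113.6]
tool_rot: [0.47, -0.528, 0.528, -0.47]
wrist_force: [-1.6, -1.3, -0.1]
width: 0.008
t 7.625 ee [542.4  31.6 113.6] F [-1.6 -1.3 -0.1] Ftool [ 1.4  0.1 -1.4] along,off [131.  -23.5] tool-angle strap eq 0.005
```

```bash
for i in 1; do python3 -m jog '[[0,0,0,0,0,0.0015,0],[0,0,0,0,0,0,0]]';python3 st.py; done; python3 -m jog '[[0,0,0,0,0,0.0015,0],[0,0,0,0,0,0,0]]';python3 st.py; python3 - <<'E'
from h import *
p,d=camera("side");cv2.imwrite("pics/s4.png",cv2.resize(p[110:310,150:400,::-1],None,fx=3,fy=3))
E
```

```text
t: 7.88
ee_pos: [544.0, 31.5, 113.7]
tool_rot: [0.47, -0.528, 0.528, -0.47]
wrist_force: [0.3, -0.1, 0.1]
width: 0.006
t 7.875 ee [544.   31.5 113.7] F [ 0.3 -0.1  0.1] Ftool [ 0.1 -0.1  0.3] along,off [130.9 -21.8] tool-angle strap eq 0.005
t: 8.12
ee_pos: [545.5, 31.3, 113.7]
tool_rot: [0.47, -0.528, 0.528, -0.47]
wrist_force: [0.1, 0.3, -0.6]
width: 0.007
t 8.125 ee [545.5  31.3 113.7] F [ 0.1  0.3 -0.6] Ftool [-0.3  0.6  0. ] along,off [130.9 -20.3] tool-angle strap eq 0.005
```

View pics/s4.png

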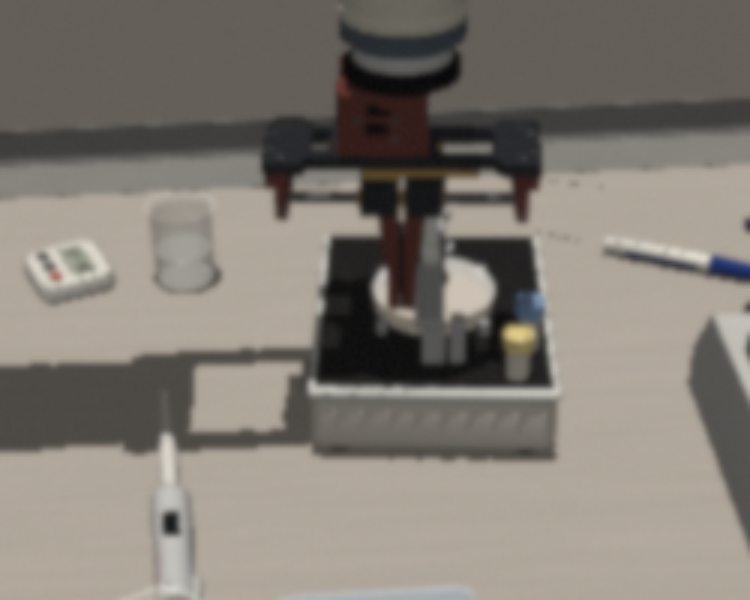

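```bash
python3 -m jog '[[0,0,0,0,0,0.002,0],[0,0,0,0,0,0,0]]';python3 st.py;python3 -m jog '[[0,0,0,0,0,0.0015,0],[0,0,0,0,0,0,0]]';python3 st.py
```

```text
t: 8.43
ee_pos: [547.5, 31.1, 113.7]
tool_rot: [0.47, -0.528, 0.528, -0.47]
wrist_force: [-1.3, 0.3, 0.3]
width: 0.007
t 8.425 ee [547.5  31.1 113.7] F [-1.3  0.3  0.3] Ftool [-0.1 -0.3 -1.3] along,off [130.9 -18.3] tool-angle strap eq 0.005
t: 8.68
ee_pos: [548.6, 30.9, 113.6]
tool_rot: [-0.47, 0.529, -0.528, 0.47]
wrist_force: [-2.5, -0.5, 0.9]
width: 0.004
t 8.675 ee [548.6  30.9 113.6] F [-2.5 -0.5  0.9] Ftool [ 0.8 -0.9 -2.4] along,off [131.  -17.4] tool-angle strap eq 0.005
```

```bash
python3 - <<'E'
from h import *
p,d=camera("top");cv2.imwrite("pics/t5.png",cv2.resize(p[110:230,190:340,::-1],None,fx=5,fy=5,interpolation=cv2.INTER_CUBIC))
p,d=camera("wrist");cv2.imwrite("pics/w5.png",p[:,:,::-1])
E
```

```text
(no output)
```

View pics/t5.png

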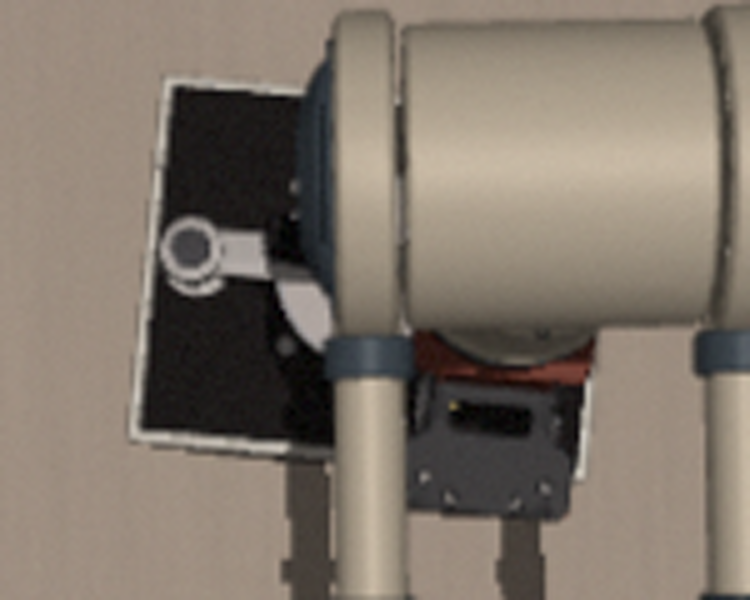

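View pics/w5.png

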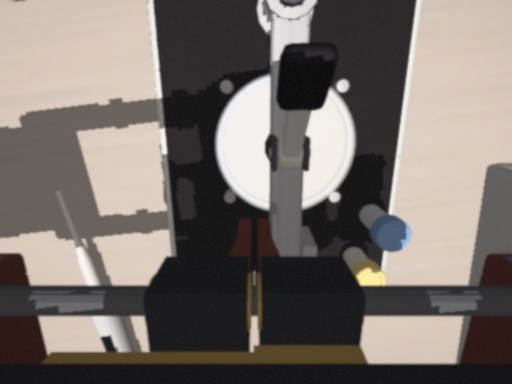

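The strap lies over the dish and the stop block shows right beside it at (310,240). The force is just starting to rise, so I'll press a little more to confirm contact.

```bash
python3 -m jog '[[0,0,0,0,0,0.001,0],[0,0,0,0,0,0,0]]';python3 st.py;python3 -m jog '[[0,0,0,0,0,0.001,0],[0,0,0,0,0,0,0]]';python3 st.py
```

```text
t: 9.02
ee_pos: [548.7, 30.9, 113.6]
tool_rot: [-0.471, 0.529, -0.528, 0.469]
wrist_force: [-7.8, -0.3, 3.9]
width: 0.004
t 9.025 ee [548.7  30.9 113.6] F [-7.8 -0.3  3.9] Ftool [ 1.2 -3.9 -7.7] along,off [131.  -17.5] tool-angle strap eq 0.005
t: 9.28
ee_pos: [548.8, 30.9, 113.6]
tool_rot: [-0.471, 0.53, -0.527, 0.469]
wrist_force: [-12.2, -0.6, 5.1]
width: 0.006
t 9.275 ee [548.8  30.9 113.6] F [-12.2  -0.6   5.1] Ftool [  2.   -5.  -12.1] along,off [131.  -17.7] tool-angle strap eq 0.005
```

The strap is against its stop: the position no longer changes while the force rises to 12 N. I'll back off and rise.

```bash
python3 -m jog '[[0,0,0,0,0,-0.008,0],[0,0,0,0,0,-0.008,0],[0,0,0,0,-0.05,0,0],[0,0,0,0,-0.05,0,0],[0,0,0,0,0,0,0]]';python3 st.py; python3 - <<'E'
from h import *
p,d=camera("wrist");cv2.imwrite("pics/w6.png",p[:,:,::-1]);P=cloud("wrist",d);np.save("P6.npy",P)
u=np.array([-.1115,-.994]);n=np.array([.994,-.1115])
z=P[...,2];r=P[...,:2]-np.array([581,159]);al=r@u;of=r@n
def rep(nm,m):
    print(nm,m.sum(), "along",np.percentile(al[m],[2,50,98]).round(1),"off",np.percentile(of[m],[2,50,98]).round(1),"z",np.percentile(z[m],[2,50,98]).round(1)) if m.sum() else print(nm,0)
m=(d>0)&(abs(of)<40)&(al>5)&(al<160)
rep("paddle",m&(z>135)&(z<170)&(al<75));rep("strap",m&(z>88)&(z<98)&(al>95)&(al<110));rep("strapn",m&(z>90)&(z<99)&(al>15)&(al<60));rep("flange",m&(z>103)&(z<118)&(al>110))
for b in boxes_of("wrist","lever_end")[:2]:print(b)
E
```

```text
t: 9.9
ee_pos: [536.7, 32.6, 219.3]
tool_rot: [0.467, -0.526, 0.531, -0.473]
wrist_force: [0.3, -0.3, 0.8]
width: 0.004
t 9.9 ee [536.7  32.6 219.3] F [ 0.3 -0.3  0.8] Ftool [ 0.3 -0.8  0.3] along,off [130.4 -27.1] tool-angle strap eq 0.005
paddle 872 along [35.7 45.9 56.2] off [-10.5  -1.7   8. ] z [136.  147.7 153. ]
strap 330 along [ 95.1 102.5 109.4] off [-10.6  -1.2   8.5] z [88.7 90.5 91.8]
strapn 495 along [15.6 26.  58.8] off [-10.7  -4.9   7.4] z [90.  90.8 92.2]
flange 222 along [111.4 130.5 151.3] off [-11.1  -9.3  -7.1] z [103.5 110.1 111.8]
{'centre': [99.9, 293.2], 'confidence': 0.92}
```

View pics/w6.png

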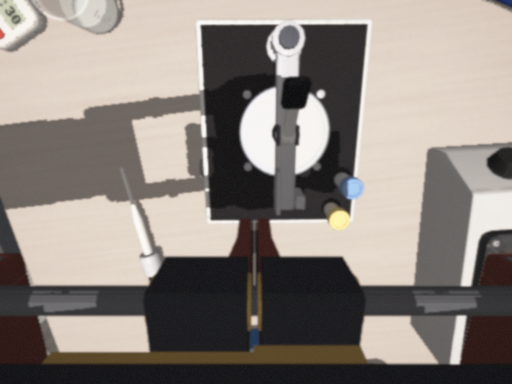

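```bash
python3 -m jog '[[0,0,0,-0.044,0,0.013,0],[0,0,0,-0.043,0,0.013,0],[0,0,0,0,0,0,0],[0,0,0,0,0,0,0]]';python3 st.py; python3 - <<'E'
from h import *
p,d=camera("side");cv2.imwrite("pics/s7.png",cv2.resize(p[110:310,180:380,::-1],None,fx=3,fy=3,interpolation=cv2.INTER_CUBIC))
p,d=camera("wrist");cv2.imwrite("pics/w7.png",p[:,:,::-1])
E
```

```text
t: 10.5
ee_pos: [570.3, 115.6, 211.9]
tool_rot: [-0.471, 0.529, -0.528, 0.469]
wrist_force: [0.9, -0.3, -0.2]
width: 0.005
t 10.5 ee [570.3 115.6 211.9] F [ 0.9 -0.3 -0.2] Ftool [0.1 0.2 1. ] along,off [44.7 -6.1] tool-angle strap eq 0.005
```

View pics/s7.png

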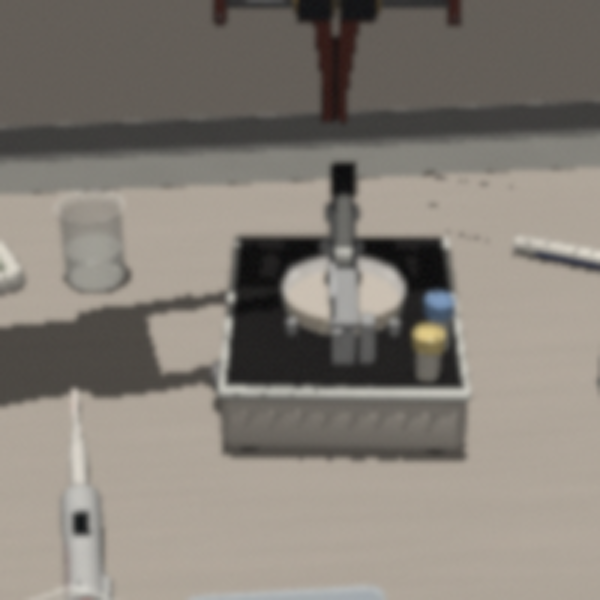

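View pics/w7.png

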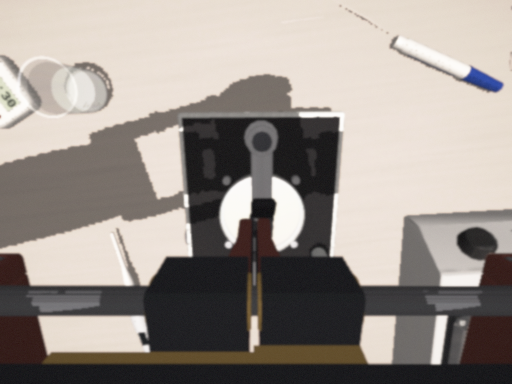

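In the side view the strap sits over its rest, flush with the stop block. The finger is about 5 mm left of the paddle's middle line, so I'll correct that and descend.

```bash
python3 -m jog '[[0,0,0,0.000,0.015,0.0055,0],[0,0,0,0,0.015,0,0],[0,0,0,0,0.005,0,0],[0,0,0,0,0,0,0]]';python3 st.py; python3 -m jog '[[0,0,0,0,0.004,0,0],[0,0,0,0,0.004,0,0],[0,0,0,0,0.004,0,0]]';python3 st.py
```

```text
t: 11.1
ee_pos: [576.0, 115.1, 177.7]
tool_rot: [-0.47, 0.529, -0.528, 0.469]
wrist_force: [0.5, 0.6, 0.1]
width: 0.006
t 11.1 ee [576.  115.1 177.7] F [0.5 0.6 0.1] Ftool [-0.7 -0.1  0.4] along,off [44.2 -0.1] tool-angle strap eq 0.005
t: 11.48
ee_pos: [577.4, 118.7, 171.1]
tool_rot: [-0.467, 0.528, -0.527, 0.474]
wrist_force: [-2.5, 12.1, 17.0]
width: 0.004
t 11.475 ee [577.4 118.7 171.1] F [-2.5 12.1 17. ] Ftool [-11.9 -16.9  -3.8] along,off [39.1  2.1] tool-angle strap eq 0.002
```

```bash
python3 - <<'E'
from h import *
p,d=camera("side");cv2.imwrite("pics/s8.png",cv2.resize(p[130:250,210:360,::-1],None,fx=5,fy=5,interpolation=cv2.INTER_CUBIC))
p,d=camera("wrist");cv2.imwrite("pics/w8.png",cv2.resize(p[80:280,150:400,::-1],None,fx=3,fy=3))
E
python3 st.py
```

```text
t 11.575 ee [577.4 118.9 171.1] F [-1.9  9.  11.6] Ftool [ -8.8 -11.6  -2.8] along,off [38.9  2. ] tool-angle strap eq 0.002
```

View pics/s8.png

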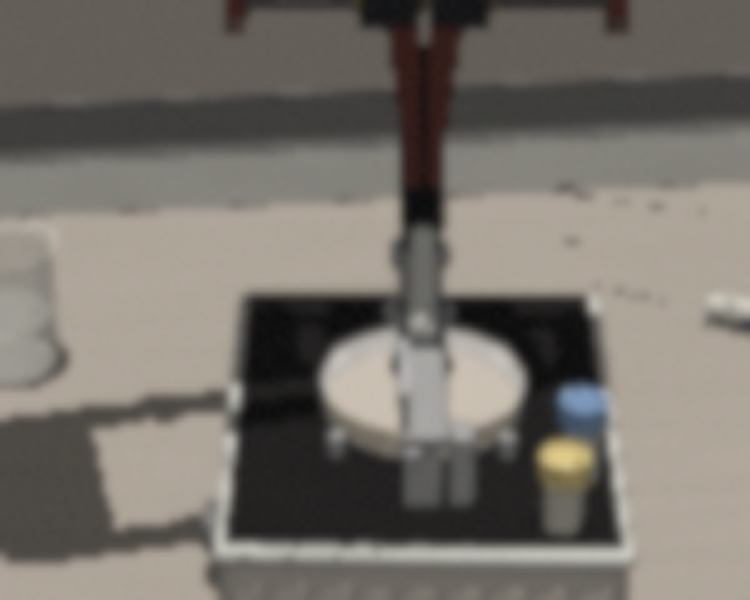

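View pics/w8.png

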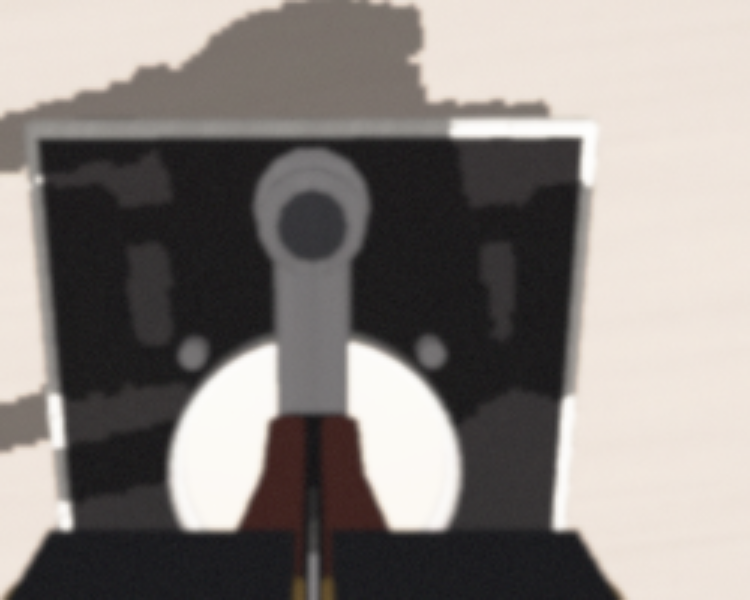

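The tips are on the paddle's end, and friction is dragging them towards the pivot as the lever turns. I'll follow part of that motion while pressing down.

```bash
python3 -m jog '[[0,0,0,-0.003,0.002,0,0],[0,0,0,-0.002,0.003,0,0],[0,0,0,0,0,0,0]]';python3 st.py; python3 -m jog '[[0,0,0,-0.002,0.003,0,0],[0,0,0,0,0.003,0,0],[0,0,0,0,0,0,0]]';python3 st.py
```

```text
t: 11.95
ee_pos: [578.1, 123.2, 165.2]
tool_rot: [0.468, -0.528, 0.528, -0.474]
wrist_force: [-1.1, 7.8, 9.0]
width: 0.005
t 11.95 ee [578.1 123.2 165.2] F [-1.1  7.8  9. ] Ftool [-7.7 -8.9 -1.9] along,off [34.8  2.2] tool-angle strap eq 0.003
t: 12.32
ee_pos: [577.5, 122.5, 156.5]
tool_rot: [0.469, -0.528, 0.529, -0.471]
wrist_force: [-0.1, 0.0, 3.4]
width: 0.005
t 12.325 ee [577.5 122.5 156.5] F [-0.1  0.   3.4] Ftool [-0.  -3.4 -0.1] along,off [36.6  1.1] tool-angle strap eq 0.005
```

```bash
python3 -m jog '[[0,0,0,0,0.003,0,0],[0,0,0,0,0.003,0,0],[0,0,0,0,0.003,0,0]]';python3 st.py; python3 -m jog '[[0,0,0,0,0.003,0,0],[0,0,0,0,0.003,0,0]]';python3 st.py
```

```text
t: 12.7
ee_pos: [577.2, 122.2, 146.3]
tool_rot: [-0.47, 0.528, -0.528, 0.47]
wrist_force: [-1.2, 2.0, 2.6]
width: 0.002
t 12.7 ee [577.2 122.2 146.3] F [-1.2  2.   2.6] Ftool [-1.8 -2.6 -1.5] along,off [37.   0.4] tool-angle strap eq 0.005
t: 12.95
ee_pos: [577.2, 122.4, 140.5]
tool_rot: [-0.47, 0.528, -0.528, 0.47]
wrist_force: [0.4, 2.7, 4.2]
width: 0.005
t 12.95 ee [577.2 122.4 140.5] F [0.4 2.7 4.2] Ftool [-2.7 -4.2  0. ] along,off [36.7  0.5] tool-angle strap eq 0.005
```

```bash
python3 -m jog '[[0,0,0,0,0.003,0,0],[0,0,0,0,0.002,0,0],[0,0,0,0,0,0,0]]';python3 st.py; python3 - <<'E'
from h import *
p,d=camera("side");cv2.imwrite("pics/s9.png",cv2.resize(p[130:250,210:360,::-1],None,fx=5,fy=5,interpolation=cv2.INTER_CUBIC))
E
python3 -m jog '[[0,0,0,0,0.002,0,0],[0,0,0,0,0,0,0]]';python3 st.py
```

```text
t: 13.32
ee_pos: [577.3, 122.9, 136.1]
tool_rot: [-0.47, 0.528, -0.528, 0.471]
wrist_force: [0.3, 3.8, 5.1]
width: 0.002
t 13.325 ee [577.3 122.9 136.1] F [0.3 3.8 5.1] Ftool [-3.8 -5.1 -0.1] along,off [36.1  0.6] tool-angle strap eq 0.005
t: 13.62
ee_pos: [577.5, 122.9, 135.7]
tool_rot: [0.469, -0.528, 0.528, -0.471]
wrist_force: [-2.8, 4.0, 10.2]
width: 0.006
t 13.625 ee [577.5 122.9 135.7] F [-2.8  4.  10.2] Ftool [ -3.6 -10.2  -3.2] along,off [36.  1.] tool-angle strap eq 0.005
```

View pics/s9.png

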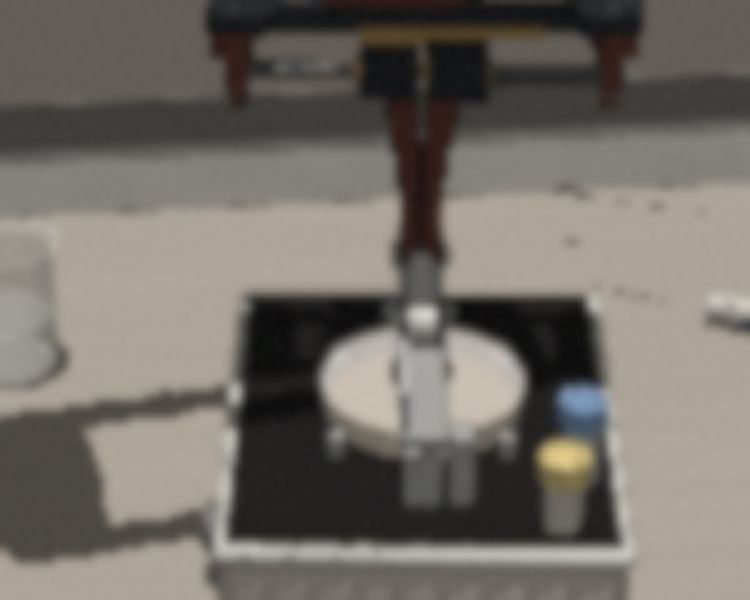

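The lever is nearly level and the tip is at about 119 mm, as expected at the end. I'll press a little harder to be sure it is on its stop.

```bash
python3 -m jog '[[0,0,0,0,0.002,0,0],[0,0,0,0,0.001,0,0],[0,0,0,0,0,0,0]]';python3 st.py;python3 -m jog '[[0,0,0,0,0.002,0,0],[0,0,0,0,0,0,0]]';python3 st.py
```

```text
t: 14.0
ee_pos: [577.7, 123.0, 135.2]
tool_rot: [0.469, -0.528, 0.529, -0.472]
wrist_force: [-7.2, 2.5, 20.2]
width: 0.006
t 14.0 ee [577.7 123.  135.2] F [-7.2  2.5 20.2] Ftool [ -1.7 -20.2  -7.4] along,off [35.8  1.4] tool-angle strap eq 0.005
t: 14.25
ee_pos: [577.8, 123.1, 134.9]
tool_rot: [0.468, -0.527, 0.529, -0.472]
wrist_force: [-9.8, 2.4, 26.3]
width: 0.009
t 14.25 ee [577.8 123.1 134.9] F [-9.8  2.4 26.3] Ftool [ -1.3 -26.3  -9.9] along,off [35.7  1.7] tool-angle strap eq 0.005
```

The lever is on its stop: 26 N with the position hardly moving. I'll lift off and retreat to check.

```bash
python3 -m jog '[[0,0,0,0,-0.008,0,0],[0,0,0,0,-0.03,0,0],[0,0,0,0,-0.05,0,0],[0,0,0,0.05,-0.02,-0.03,0],[0,0,0,0.05,0,-0.03,0],[0,0,0,0.04,0,-0.03,0],[0,0,0,0.02,0,-0.03,0],[0,0,0,0,0,0,0],[0,0,0,0,0,0,0]]';python3 st.py; python3 - <<'E'
from h import *
u=np.array([-.1115,-.994]);n=np.array([.994,-.1115])
for c in("wrist","side","top"):
    p,d=camera(c);cv2.imwrite(f"pics/{c}10.png",p[:,:,::-1]);P=cloud(c,d)
    z=P[...,2];r=P[...,:2]-np.array([581,159]);al=r@u;of=r@n
    def rep(nm,m):
        print(c,nm,m.sum(),*( (np.percentile(v[m],[2,50,98]).round(1) for v in(al,of,z)) if m.sum()>3 else ()))
    m=(d>0)&(abs(of)<14)
    rep("paddle",m&(z>108)&(z<170)&(al>8)&(al<45));rep("strap outer",m&(z>84)&(z<99)&(al>95)&(al<112));rep("flange",m&(z>103)&(z<119)&(al>110)&(al<158))
    rep("strap in",m&(z>84)&(z<99)&(al>30)&(al<60))
E
```

```text
t: 15.38
ee_pos: [439.5, -22.7, 236.0]
tool_rot: [-0.47, 0.529, -0.528, 0.47]
wrist_force: [0.0, 1.2, 0.8]
width: 0.006
t 15.375 ee [439.5 -22.7 236. ] F [0.  1.2 0.8] Ftool [-1.2 -0.8 -0.1] along,off [ 197.1 -119.4] tool-angle strap eq 0.006
wrist paddle 165 [39.1 41.1 44.9] [-8.8 -1.7  7.5] [110.6 114.3 116.2]
wrist strap outer 406 [ 95.4 103.1 111.3] [-9.9 -0.9  9.2] [90.  93.7 95.2]
wrist flange 401 [111.7 130.8 151.2] [-10.2  -9.2  -6.2] [103.4 112.3 114.8]
wrist strap in 505 [32.9 45.9 59.4] [-10.2  -5.4   1.3] [89.7 93.6 95.1]
side paddle 76 [17.3 33.  43.2] [-6.4  2.3 11.3] [112.3 117.4 120.7]
side strap outer 33 [ 96.  103.6 111.5] [-2.3  4.1 10.5] [93.5 95.4 96.6]
side flange 30 [113.  141.4 152.5] [-6.8 -5.8 -4.6] [105.6 114.4 116.8]
side strap in 18 [32.3 40.3 57.1] [-6.2  2.5 11.6] [93.3 95.2 96.9]
top paddle 127 [13.8 27.3 43.5] [-8.6  0.2  9.8] [112.4 117.1 121.5]
top strap outer 66 [ 95.5 102.8 111. ] [-8.7  0.8  9.6] [90.1 94.2 96.7]
top flange 46 [111.3 130.9 150. ] [-9.2 -7.6 -5.4] [104.2 112.4 116.8]
top strap in 49 [32.5 47.5 59. ] [-9.1 -5.4 10.7] [89.4 93.9 96.6]
```

```bash
python3 - <<'E'
import cv2
a=cv2.imread("pics/side10.png")[130:250,210:360];cv2.imwrite("pics/s10.png",cv2.resize(a,None,fx=5,fy=5,interpolation=cv2.INTER_CUBIC))
a=cv2.imread("pics/top10.png")[110:260,180:350];cv2.imwrite("pics/t10.png",cv2.resize(a,None,fx=4,fy=4,interpolation=cv2.INTER_CUBIC))
E
```

```text
(no output)
```

View pics/s10.png

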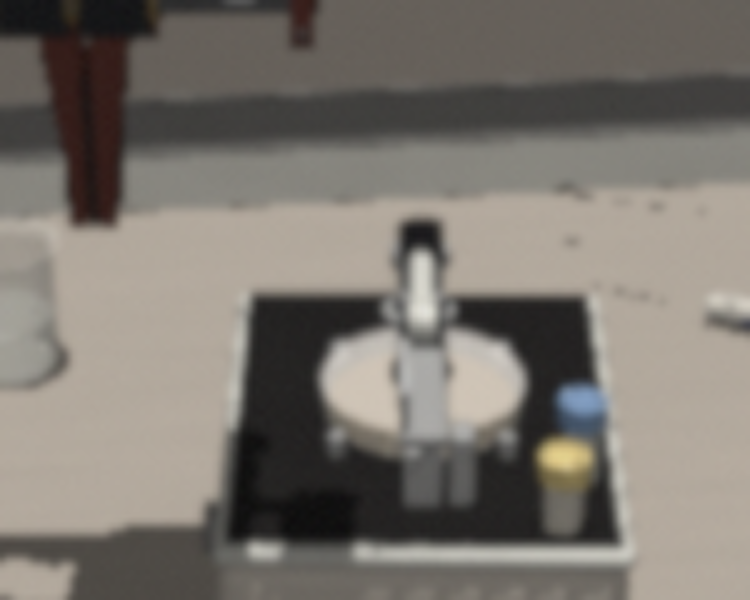

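View pics/t10.png

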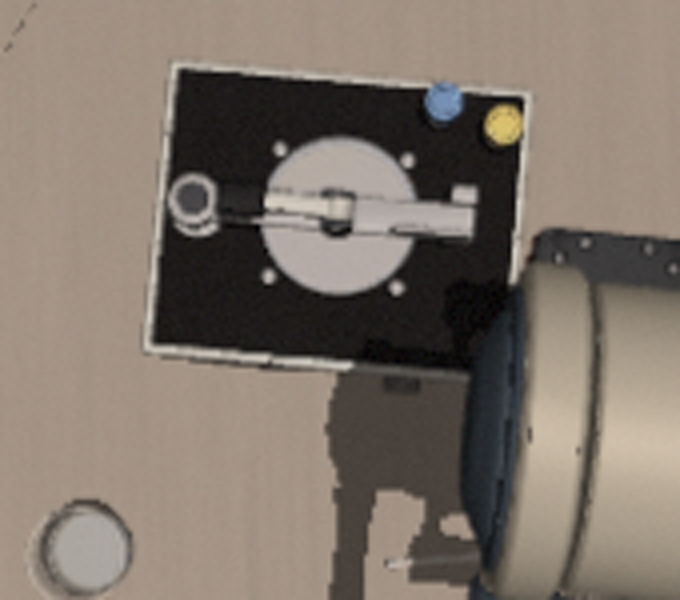

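View pics/wrist10.png

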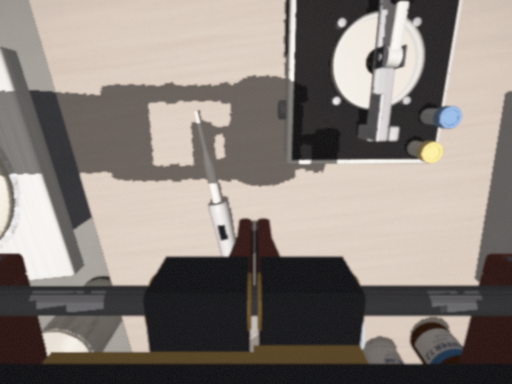

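The top view shows the strap on its rest, touching the stop at (464,193), with the lever lying flat along it. The vials, dish and beaker are unmoved and the robot is clear, so I'm handing in.

```bash
python3 -c "
from cell import *
print(hand_in())"
```

```text
the job is handed in; nothing more can be done
None
```

The dish is clamped and the job was handed in about 15.5 s into the 51 s allowed. `hand_in()` gave no verdict.

- **Strap:** I pushed the flange round with closed fingers until the strap stopped moving against its stop. The push took about 1–2 N during the swing and reached 12 N at the stop.
- **Lever:** I pushed the cam lever down with the fingertips until it stopped moving, with 26 N downward. At first the fingertips were dragged about 5 mm towards the pivot by friction on the paddle's end. I followed that motion part of the way, and the lever then went down smoothly.

**Last checks, with the robot clear:**
- In the top and side pictures the strap lies on its rest beside the stop block.
- The middle of the paddle top measured about 117 mm high, against 119 mm expected. That agrees within the camera calibration of about 2 mm.
- By eye, the dish, vials and beaker look unmoved. I did not measure them again.
- The pipette was partly hidden in the last pictures, so I did not check it properly. The fingers stayed well above it throughout.
- The foot itself cannot be seen under the strap. That it presses on the dish is inferred from the lever being at its stop.

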